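# Close the laser shutter behind the screen with the hook rod

### The job

The laser shutter behind the amber screen stands open. Take the hook rod from its rest, reach over the screen with it (your hand stays on the near side, nothing knocks the screen, and only the hook touches the laser bench), drop its bent end into the red eye of the shutter gate and draw the gate towards the screen until the green catch has dropped in and the gate is bedded on its stop: finish with a firm, steady pull of about 10 N held for a moment, never over 18 N. Then lift the hook out, lay it back in the two forks of its rest with the bent end hanging down, let go, and leave everything else where it is.

Things in the scene. Friction and masses are not known exactly. Their poses are not given: they have to be found in the camera images.
- hook: hook rod, about 0.26 kg: orange handle (x -60 to +75 mm, 16 wide in y, 22 high in z) on an 8 mm steel rod. Origin in the handle on the rod's axis; +x along the rod to its bend, z up as it lies in its rest. The rod runs to x = +230 mm, then bends straight down (-z) by 70 mm; behind the handle a stub ends at x = -92. Centre of mass near x = +57
- hook_tip (a point): the lowest point of the bent end, at (230, 0, -70) mm in the hook's frame; the bent end is 8 mm thick with a round tip
- hook_rest: fixed black base 220 x 50 x 9 mm with two posts at x = -75 and +90 mm, each with an upward 90 degree V fork, 10 mm thick, 28 mm wide, top 108 mm above the table. Origin on the table under the hook's home; x along the line of the forks, bent end to +x; z up. Stub and rod lie in the forks, the handle between them with 10 mm play each way
- rest_home (a point): where the hook's origin is when it lies in the forks, 100 mm above the table, same axes as the rest
- screen: fixed amber panel in a black frame, 256 mm long (y), 12 mm thick (x), 140 mm tall; origin at the middle of its underside; +x points away from the robot to the laser bench, z up; two small feet on the near side
- launch: fixed laser bench behind the screen: black plate 144 x 270 x 12 mm with a pale laser head (100 mm high, +y end), the shutter body (36 mm wide) in the middle, a black tube at -y. Origin mid underside, z up, -x faces the screen. On the shutter, towards the screen, a clamped aluminium bridge with a green-knobbed catch (up to 131 mm high) is the gate's stop; where it is set is not known
- gate_eye (a point): centre of the top face of the red eye on the gate, 116 mm above the table: 30 x 30 x 6 mm plate with a 14 mm hole; under it 8 mm free height down to the gate's deck. The gate slides along launch x only, 17 to 42 mm from its start towards the screen (-x) to a rigid stop. It takes 4 to 7 N; in the last 3 mm the catch clicks in and draws it on, then at the stop the pull rises steeply
- catch (a joint): height of the green catch knob above its dropped-in place, m: 0.0025 to 0.0045 while the gate is away from home, below 0.0015 only when the gate is fully home
- oil_bottle: brown bottle with black dropper cap, 23 x 75 mm, standing loose on the perforated table beyond the bench's left end
- lens_tissue: blue booklet 64 x 102 x 9 mm lying loose on the perforated table, left of the screen and near the hook's bent end
- petri_dish: clear flat dish 39 x 12 mm standing loose right of the microscope
- post_holder: small black post holder with a steel post, 54 x 50 x 97 mm, standing loose right of the microscope

How it is judged:
By the outcome, as a careful person would: the job done as asked, in the order asked, and still so for the second after the job is handed in, with the robot touching nothing.
It also fails if it takes over 67 s, if anything falls off the work surface, if the arm or the gripper's body presses on something with over 40 N, if the wrist force passes 120 N, or if a joint passes its speed limit or range.

### The arm

A 7-joint arm with a two-finger parallel gripper is mounted at the origin on a cart in front of the work surface, level with it; the furniture and walls round the work are solid. World frame = base frame: x ahead of the robot, y to its left, z up, the work surface at z = 0. Lengths are in mm, angles in rad, forces in N, time in s.
With the tool pointing down it reaches from about 425 to 825 mm from the base axis. Payload 3.6 kg.
Tool frame: the origin (TCP) lies between the finger pads; the fingertips stand 25 mm ahead of it and the grasp point (between the pads) lies 6 mm ahead of it (env.finger_overhang is the distance from the TCP to the fingertips, in mm); z points along the fingers, y is the line along which they close (so a half turn about z gives the same grasp; the last joint's range is limited). The gripper opens to 85 mm and grips with 20 to 120 N. Pads are 22 mm wide; open, the fingers measure 114 mm over their backs; the gripper's body (76 mm by 85 mm) begins 54 mm behind the grasp point. The pads swing forward as they close: fully open they stand 13 mm farther back than shut.
Start: joints at [1.079, 0.615, -0.013, 1.423, 0.008, 1.103, -0.04], TCP at [291.945, -580.716, 232.997] pointing down, gripper open.
Joint ranges: [-3.12, 3.12], [-0.3, 2.06], [-1.34, 1.32], [0.26, 2.42], [-1.36, 4.5], [0.01, 1.98], [-2.84, 2.84]. Speed limits (rad/s): [2.79, 2.79, 3.14, 3.14, 3.14, 3.14, 3.14].

### API

Orientations are given as a 3x3 rotation matrix whose columns are the frame's x, y, z axes.
In Python, from station import env, read_camera, camera_model, job gives the robot as it stands.
- The arm moves only by the tool step_arm, never from a script. Its argument "targets" is a list of rows, each a list of 6 numbers: the shift along the tool's x, y, z in m, then the turn, a rotation vector about the tool's x, y, z in degrees. In form: [[tx, ty, tz, wx, wy, wz], ...]. A call has 1 to 20 rows; each row shifts and turns the commanded pose from where the row before left it, along the tool's axes as they then stand; what a row does not reach is not made up. A row lasts 1/10 s, in which the tool goes at most 50 mm and 8.59 degrees, less where a joint would pass 70% of its speed; a pose out of reach is approached as far as the arm can. A call with a gripper value outside its range is refused whole. "grip" is the opening, from 0 (shut) to 1 (fully open), set as the call begins (left out, the last holds). The fingers move at their own pace and stop on an object; "newtons" is the grip in N (left out, the last holds). Time passes only in rows, so rows that do not move let the fingers close. It gives the time, the measured TCP pose, the force, the opening and the grip force at its end, in the units of the state.
- env.state(): the state, without advancing time (a new reading comes with each control period).
- read_camera(name): name is "side" or "top"; returns (picture, depth): 384x512x3 uint8, red, green, blue; 384x512 float32, mm along the optical axis (not along the pixel's ray), 0 where there is no reading.
- camera_model(name): a dict with "fx", "fy", "cx", "cy" (pixels), "R" (3x3) and "t" (3): a world point X has camera coordinates R X + t. Camera axes: x right, y down, z forward; pixel columns grow to the right and rows downward; lengths in mm; the calibration is good to about 2 mm. A picture is of the moment at which its call begins. camera_model takes no time and is no camera call.
- job.hand_in(): hands the job in; it is judged then, once.
The state is a dict: "time_s": time; "joint_pos": joint angles; "qvel": joint speeds; "tau": joint torques, N m; "ee_pos": TCP position; "ee_rot": TCP orientation; "contact_force": force on the tool from outside, world axes, zero at the start; "torque": the same for the moment, N m; "gripper_width": opening from 0.0 (shut) to 1.0 (fully open); "grip_force": force on a finger pad.
Only numpy, scipy, OpenCV 4.12 (cv2) and the standard library are available. Lean on these libraries where they do the work, as an engineer would, in place of code of your own. Each camera call takes 0.05 s, during which the arm holds its last target. There are 200 camera calls.

## Working session

There is one attempt and no reset: what is moved stays moved. The work goes in short steps, Python scripts to look and compute and a tool call to move; the robot and the scene stay as the last step left them, time stands still between calls to the robot, and variables do not carry over. Pictures are saved under pics/ and viewed, at most 10 in all, crops included, and the job is handed in when it is done.

Besides the shell and the picture viewer there is one more tool, called after ">>>" as name(argument=value, ...), one argument or row to a line, values as JSON. step_arm: Moves the arm, as the interface text tells. Its arguments: {"type":"object","properties":{"targets":{"type":"array"},"grip":{"type":"number"},"newtons":{"type":"number"}},"required":["targets"]}

```bash
mkdir -p pics; python3 - <<'E'
from station import env, read_camera, camera_model
import cv2, numpy as np
for n in("top","side"):
    p,d=read_camera(n); m=camera_model(n)
    np.savez(f"{n}0.npz",p=p,d=d)
    cv2.imwrite(f"pics/{n}0.png",cv2.resize(p[:,:,::-1],(800,600),interpolation=cv2.INTER_CUBIC))
    print(n,m["fx"],m["cx"],m["cy"],np.round(-np.array(m["R"]).T@m["t"]),np.round(m["R"],2).tolist())
print(env.state()["ee_rot"],env.finger_overhang)
E
```

```text
top 445.5368740648359 256.7137345306763 191.3887895268823 [   7.  273. 1319.] [[-0.2, -0.98, -0.01], [-0.9, 0.18, -0.4], [0.39, -0.07, -0.92]]
side 350.3123317198743 254.90007904089305 186.74109119690374 [-174.  509.  639.] [[-0.42, -0.91, 0.02], [-0.54, 0.23, -0.81], [0.73, -0.35, -0.59]]
[[ 8.93433017e-01  4.49195234e-01 -1.04176034e-03]
 [ 4.49196442e-01 -8.93430585e-01  2.08469264e-03]
 [ 5.69344756e-06 -2.33048827e-03 -9.99997284e-01]] 25.0
```

View pics/top0.png

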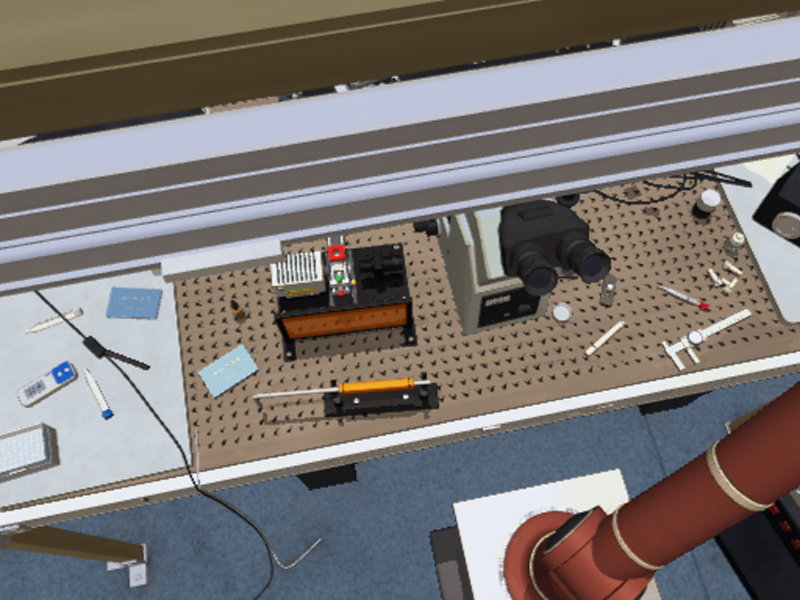

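View pics/side0.png

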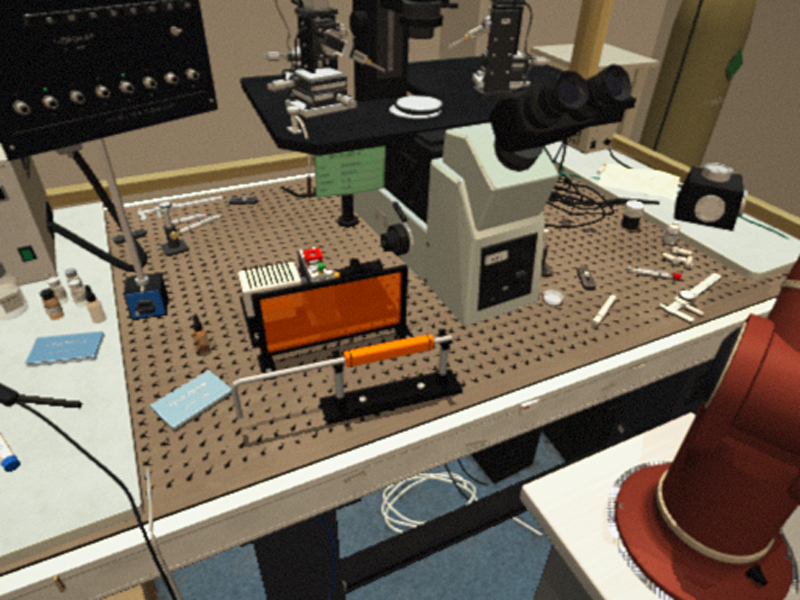

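Top view (800x600 scale): orange handle at (375,385), rod bend at (255,397), screen (280-412, 300-355), red eye (336,252), green catch (340,285), tissue (228,370). Side view: handle (390,350), bend (237,382), red eye (312,256), screen (335,310).

```bash
cat > h.py <<'E'
import numpy as np, cv2
from station import env, read_camera, camera_model
def load(n,k=0):
    z=np.load(f"{n}{k}.npz"); return z["p"],z["d"]
def snap(n,k):
    p,d=read_camera(n); np.savez(f"{n}{k}.npz",p=p,d=d); return p,d
def plane(n,uv,z):
    m=camera_model(n);R=np.array(m["R"]);C=-R.T@m["t"]
    uv=np.atleast_2d(uv).astype(float)
    r=np.c_[(uv[:,0]-m["cx"])/m["fx"],(uv[:,1]-m["cy"])/m["fy"],np.ones(len(uv))]@R
    return C+r*((z-C[2])/r[:,2])[:,None]
def cloud(n,d,mask):
    m=camera_model(n);R=np.array(m["R"]);v,u=np.nonzero(mask&(d>0));z=d[v,u]
    return (np.c_[(u-m["cx"])/m["fx"]*z,(v-m["cy"])/m["fy"]*z,z]-m["t"])@R
def hue(p,lo,hi,s=150,v=80):
    return cv2.inRange(cv2.cvtColor(p,cv2.COLOR_RGB2HSV),(lo,s,v),(hi,255,255))>0
def blobs(mask,amin=8):
    n,l,st,c=cv2.connectedComponentsWithStats(mask.astype(np.uint8))
    return [(st[i].tolist(),c[i],l==i) for i in range(1,n) if st[i,4]>=amin]
E
python3 - <<'E'
from h import *
np.set_printoptions(suppress=True,precision=1)
for n in("top","side"):
    p,d=load(n)
    for nm,lo,hi in(("orange",5,22),("red",0,4),("green",45,80)):
        for st,c,m in blobs(hue(p,lo,hi)):
            if not(90<c[0]<300 and 140<c[1]<270): continue
            q=cloud(n,d,m)
            print(n,nm,st,c,"med",np.median(q,0),"p5",np.percentile(q,5,0),"p95",np.percentile(q,95,0))
            if nm=="orange":
                x,y,w,h=st
                u=np.nonzero(m); l=np.c_[u[1],u[0]]
                (cx,cy),wh,a=cv2.minAreaRect(l.astype(np.float32)); print("  rect",cx,cy,wh,a)
                e=cv2.boxPoints(((cx,cy),wh,a)); print(plane(n,e,100).tolist())
            else: print("   plane116",plane(n,c,116), "131",plane(n,c,131))
E
```

```text
top orange [181, 195, 79, 21, 975] [220.9 205.1] med [510.  291.6  77.8] p5 [502.4 186.2  30.4] p95 [517.5 394.6 121.5]Traceback (most recent call last):
  File "<stdin>", line 11, in <module>
ValueError: too many values to unpack (expected 4)
```

```bash
python3 - <<'E'
from h import *
np.set_printoptions(suppress=True,precision=1)
for n in("top","side"):
    p,d=load(n)
    for nm,lo,hi in(("orange",5,24),("red",0,4),("green",45,80)):
        for st,c,m in blobs(hue(p,lo,hi),5):
            if not(90<c[0]<300 and 140<c[1]<270): continue
            q=cloud(n,d,m)
            print(n,nm,st,c,"med",np.median(q,0),"p5",np.percentile(q,5,0),"p95",np.percentile(q,95,0))
            u=np.nonzero(m); l=np.c_[u[1],u[0]]
            if nm=="orange":
                g=plane(n,l,105); 
                t=q[:,2]>np.percentile(q[:,2],50); mu=q.mean(0);w=np.linalg.svd((q-mu)[:,:2],full_matrices=False)[2][0]
                s=(q-mu)[:,:2]@w; print("  axis",w,np.degrees(np.arctan2(w[1],w[0])),"ext",s.min(),s.max(),"mu",mu)
                print("  mid",mu[:2]+w*(s.min()+s.max())/2)
            else: print("   plane116",plane(n,c,116), "131",plane(n,c,131))
    # rod: bright line left of handle
E
python3 - <<'E'
from h import *
p,d=load("top");a=p[225:270,150:290];b=p[140:230,165:275]
cv2.imwrite("pics/c0.png",np.vstack([cv2.resize(a[:,:,::-1],(800,257),interpolation=2),cv2.resize(b[:,20:,::-1][:38],(800,338),interpolation=2)]))
E
```

```text
top orange [225, 179, 3, 3, 7] [226.1 180. ] med [579.7 262.1 104.8] p5 [571.9 258.3   9.3] p95 [620.7 265.8 108. ]
  axis [ 1.  -0.1] -7.093890031566 ext -22.639625801830938 26.96830521338569 mu [594.  261.8  65.8]
  mid [596.2 261.5]
top orange [183, 185, 19, 4, 36] [192.3 186.4] med [599.9 368.5  52.3] p5 [597.2 343.7  45.4] p95 [602.2 395.5  61.3]
  axis [-0.1 -1. ] -93.21635890063118 ext -28.94181946025006 27.26983243749236 mu [599.8 368.8  52.8]
  mid [599.9 369.6]
top orange [181, 195, 79, 21, 975] [220.9 205.1] med [510.  291.6  77.8] p5 [502.4 186.2  30.4] p95 [517.5 394.6 121.5]
  axis [-0.1 -1. ] -94.01703683345471 ext -115.30705955924489 115.2943222301398 mu [510.  291.4  77. ]
  mid [510.  291.4]
top orange [217, 242, 48, 10, 325] [240.4 246.7] med [362.8 258.4 109. ] p5 [352.1 198.6  96.7] p95 [375.2 317.1 113.5]
  axis [0.1 1. ] 83.19877979960515 ext -67.13564436054354 66.07968481956532 mu [363.5 258.  106. ]
  mid [363.5 257.5]
top red [210, 157, 11, 10, 82] [214.9 161.4] med [641.  285.7 115.4] p5 [625.3 271.   99.8] p95 [652.9 298.9 118.4]
   plane116 [[638.4 285.  
[... 1470 characters left out ...]
-0.2  1. ] 99.00079739277324 ext -147.94563003659647 66.9800895222132 mu [369.9 258.3  99.7]
  mid [376.2 218.3]
side orange [125, 218, 6, 4, 13] [127.5 219.8] med [590.5 507.   21.7] p5 [588.3 501.4  16.7] p95 [591.4 511.4  28.2]
  axis [0.3 1. ] 73.68300873204056 ext -5.859870131976709 5.126333968375944 mu [590.  506.8  21.8]
  mid [589.9 506.4]
side red [194, 159, 13, 11, 85] [199.5 162.8] med [636.3 287.6 117.2] p5 [627.3 273.3 102.5] p95 [656.6 301.2 119. ]
   plane116 [[638.8 287.6 116. ]] 131 [[615.5 293.9 131. ]]
side green [204, 169, 3, 3, 9] [205. 170.] med [576.6 291.4 130.4] p5 [574.5 288.5 127. ] p95 [580.3 294.7 132.6]
   plane116 [[597.8 285.3 116. ]] 131 [[575.7 291.7 131. ]]
```

View pics/c0.png

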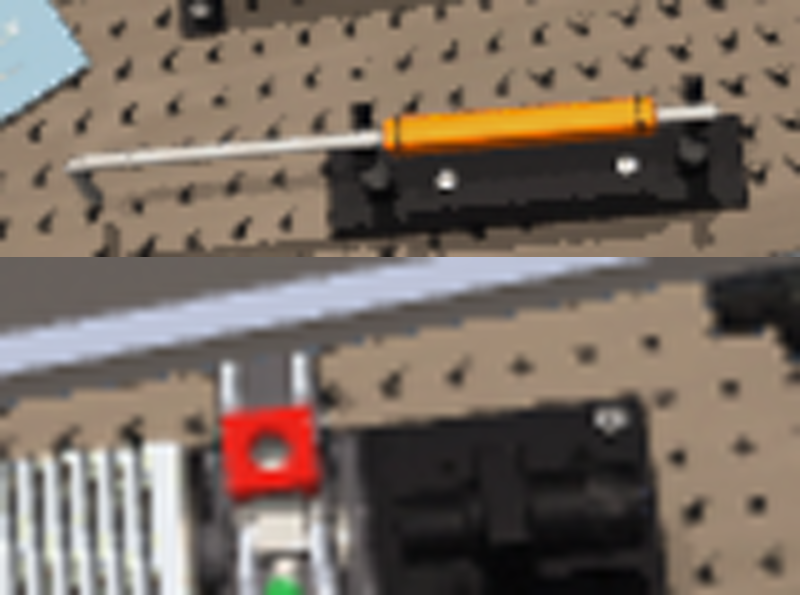

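Crop: hook rod runs from the bend (162.2,253.5 original px) to the stub end (275.6,244.2); eye hole at (215.6,162.0) in the top view.

```bash
python3 - <<'E'
from h import *
np.set_printoptions(suppress=True,precision=1)
a=plane("top",[[162.2,253.5],[275.6,244.2]],102); w=a[0]-a[1]
print("rod",a,np.linalg.norm(w),"yaw",np.degrees(np.arctan2(w[1],w[0])))
print("eye hole",plane("top",[215.6,162.0],115))
# rod line fit: origin = bend - 234*unit
u=w/np.linalg.norm(w); print("origin from bend",a[0]-234*u,"from stub",a[1]+92*u)
# handle ends by top projection
for n in("top","side"):
    p,d=load(n)
    for st,c,m in blobs(hue(p,5,24),200):
        q=cloud(n,d,m)
        if abs(np.median(q[:,0])-363)<15:
            q=q[(q[:,2]>95)&(q[:,2]<118)]; s=q[:,:2]@u[:2]; t=q[:,:2]@[-u[1],u[0]]
            mid=(np.percentile(s,1)+np.percentile(s,99))/2
            print(n,"len",np.ptp(s),"mid",u[:2]*mid+np.array([-u[1],u[0]])*np.median(t),"origin",u[:2]*(mid-7.5)+np.array([-u[1],u[0]])*np.median(t))
# obstacle heights
q=np.vstack([cloud(n,load(n)[1],load(n)[1]>0) for n in("top","side")])
for x0 in range(200,800,50):
    r=[]
    for y0 in range(-600,600,100):
        k=(q[:,0]>=x0)&(q[:,0]<x0+50)&(q[:,1]>=y0)&(q[:,1]<y0+100)&(q[:,2]<900)
        r.append(int(np.percentile(q[k,2],99)) if k.sum()>5 else -1)
    print(x0,r)
E
```

```text
rod [[389.  477.1 102. ]
 [351.9 159.1 102. ]] 320.12969914655633 yaw 83.34356898938724
eye hole [[636.6 283.4 115. ]]
origin from bend [361.9 244.7 102. ] from stub [362.6 250.5 102. ]
top len 133.2409612825013 mid [362.3 257.9] origin [361.4 250.4]
side len 136.8382892286563 mid [361.1 260.3] origin [360.2 252.8]
200 [-835, -836, -839, -838, -840, -839, -837, -837, -836, -838, -838, -834]
250 [3, 2, 2, 2, 2, 2, 2, 2, 2, 2, 2, 1]
300 [4, 5, 11, 5, 5, 5, 5, 104, 12, 8, 4, 4]
350 [26, 11, 19, 10, 14, 463, 464, 111, 114, 112, 105, 4]
400 [27, 16, 8, 14, 4, 446, 442, 4, 5, 7, 4, 12]
450 [27, 16, 16, 13, 29, 422, 420, 135, 5, 5, 13, 13]
500 [49, 6, 6, 16, 11, 406, 393, 142, 142, 142, 142, 279]
550 [104, 6, 5, 5, 99, 331, 331, 16, 131, 114, 530, 538]
600 [61, 60, 5, 5, -816, 324, 320, 83, 118, 111, 530, 532]
650 [60, 289, 11, 5, -754, 294, 292, 293, 293, 103, 545, 545]
700 [35, 292, 274, 30, 294, 295, 294, 294, 305, 6, 13, 325]
750 [39, 21, 189, -1, 295, 488, 489, 295, 338, 294, 4, 303]
```

```bash
python3 - <<'E'
from h import *
q=np.vstack([cloud(n,load(n)[1],load(n)[1]>0) for n in("top","side")])
for x0 in range(100,900,50):
    print(x0,[int(np.percentile(q[k,2],99)) if k.sum()>5 else -1 for y0 in range(-700,700,100) for k in [(q[:,0]>=x0)&(q[:,0]<x0+50)&(q[:,1]>=y0)&(q[:,1]<y0+100)]])
k=(q[:,2]>200)&(q[:,2]<500)&(q[:,0]<600)&(abs(q[:,1])<250)&(q[:,0]>250); e=q[k]
print(np.round(np.percentile(e,[0.5,99.5],0)))
for x0 in range(340,600,40):
    f=e[(e[:,0]>=x0)&(e[:,0]<x0+40)]
    if len(f): print(x0,np.round(np.percentile(f[:,1],[1,99])),np.round(np.percentile(f[:,2],[1,99])))
E
ls; python3 -c "
from station import env;print([a for a in dir(env) if a[0]!='_'])"
```

```text
100 [-1, -1, -1, -1, -1, 595, 5, 5, 5, -836, -838, -833, -837, -835]
150 [-1, -838, -836, -1, -1, 3, 2, 1, 1, -835, -836, -839, -834, -815]
200 [-838, -835, -836, -839, -838, -840, 999, 1018, 1018, 1018, 1018, 1018, -834, -581]
250 [-71, 3, 2, 2, 2, 2, 1017, 1047, 1069, 1074, 1074, 1074, 1, 18]
300 [4, 4, 5, 11, 5, 5, 5, 5, 104, 12, 8, 4, 4, 28]
350 [27, 26, 11, 19, 10, 14, 463, 464, 111, 114, 112, 105, 4, 30]
400 [28, 27, 16, 8, 14, 4, 446, 442, 4, 5, 7, 4, 12, 31]
450 [39, 27, 16, 16, 13, 29, 422, 420, 135, 5, 5, 13, 13, 28]
500 [121, 49, 6, 6, 16, 11, 406, 393, 142, 142, 142, 142, 279, 441]
550 [143, 104, 6, 5, 5, 99, 331, 331, 16, 131, 114, 530, 538, 538]
600 [144, 61, 60, 5, 5, -816, 324, 320, 83, 118, 111, 530, 532, 364]
650 [119, 60, 289, 11, 5, -754, 294, 292, 293, 293, 103, 545, 545, 544]
700 [41, 35, 292, 274, 30, 294, 295, 294, 294, 305, 6, 13, 325, 92]
750 [41, 39, 21, 189, -1, 295, 488, 489, 295, 338, 294, 4, 303, 75]
800 [41, 42, 158, 299, 469, 458, 485, 485, 440, 449, 4, 4, 5, 75]
850 [39, 30, 296, 403, 468, 433, 305, 478, 481, 461, 5, 4, 29, 44]
[[356. -86. 202.]
 [596.  70. 464.]]
340 [-88.  37.] [415. 462.]
380 [-84.  41.] [370. 465.]
420 [-84.  45.] [272. 433.]
460 [-81.  53.] [202. 420.]
500 [-55.  66.] [204. 403.]
540 [-10.  70.] [203. 333.]
580 [-21.  72.] [202. 327.]
h.py
pics
side0.npz
top0.npz
['MotionError', 'finger_overhang', 'state']
```

>>> step_arm(
  targets=[
    [0,0.01,-0.045,0,0,0],
    [0,0.02,-0.045,0,0,0],
    [0,0.02,-0.045,0,0,0],
    [0,0.02,-0.045,0,0,0],
    [0,0.025,-0.04,0,0,0],
    [0,0.025,-0.04,0,0,0],
    [0,0.025,-0.04,0,0,0],
    [0,0.03,0,0,0,0],
    [0,0.025,0,0,0,0],
    [0,0,0,0,0,0],
  ],
  grip=1.0,
)

```text
time_s: 1.1
ee_pos: [341.2, -691.8, 466.3]
ee_rot: [[0.9, 0.435, 0.021], [0.435, -0.899, -0.041], [0.001, 0.046, -0.999]]
contact_force: [-0.4, 0.4, 0.1]
gripper_width: 0.995
grip_force: 0.0
```

>>> step_arm(
  targets=[
    [0,-0.045,0,0,0,0],
    [0,-0.045,0,0,0,0],
    [0,-0.045,-0.01,0,0,0],
    [0,-0.045,-0.01,0,0,0],
    [0,-0.045,-0.01,0,0,0],
    [0,-0.045,-0.015,0,0,0],
    [0,-0.045,-0.015,0,0,0],
    [0,0,0,0,0,0],
  ],
)

```text
time_s: 1.9
ee_pos: [218.9, -431.8, 520.8]
ee_rot: [[0.896, 0.442, 0.033], [0.443, -0.895, -0.047], [0.009, 0.056, -0.998]]
contact_force: [-1.2, -0.5, -0.0]
gripper_width: 0.998
grip_force: 0.0
```

```bash
python3 -c "
from station import env;print(env.state()['joint_pos'])"
```

```text
[ 0.48376253  0.21006893  0.77462211  1.3395412  -0.1624817   1.59517831
  0.12283075]
```

>>> step_arm(
  targets=[
    [0,0,-0.015,3.2,-0.5,0],
    [0.048,-0.004,0,0,0,-5.9],
    [0.048,-0.004,0,0,0,-5.9],
    [0.048,-0.004,0,0,0,-5.9],
    [0.048,-0.004,0,0,0,-5.9],
    [0.048,-0.004,0,0,0,-5.9],
    [0.048,-0.004,0,0,0,-5.9],
    [0,0,0,0,0,0],
  ],
)

```text
time_s: 2.7
ee_pos: [426.0, -223.4, 530.6]
ee_rot: [[0.459, 0.888, -0.005], [0.888, -0.459, 0.005], [0.003, -0.006, -1.0]]
contact_force: [-0.5, -0.3, -0.7]
gripper_width: 0.998
grip_force: 0.0
```

```bash
python3 -c "
from station import env;print(env.state()['joint_pos'])"
```

```text
[ 0.06394114  0.22093996  0.52063798  1.26641738 -0.11204275  1.68876788
  0.08452288]
```

>>> step_arm(
  targets=[
    [0.048,-0.004,0,0,0,-5.9],
    [0.048,-0.004,0,0,0,-5.9],
    [0.048,-0.004,0,0,0,-5.9],
    [0.048,-0.004,0,0,0,-5.9],
    [0.048,-0.004,0,0,0,-5.9],
    [0.048,-0.004,0,0,0,-5.9],
    [0.048,-0.004,0,0,0,-5.9],
    [0.048,-0.004,0,0,0,-5.9],
    [0.048,-0.004,0,0,0,0],
    [0.046,-0.004,0,0,0,6],
    [0.04,-0.004,0,0,0,7],
    [0,0,0,0,0,7],
    [0,0,0,0,0,0],
  ],
)

```text
time_s: 4.0
ee_pos: [390.4, 268.8, 532.7]
ee_rot: [[0.019, 1.0, -0.003], [1.0, -0.019, -0.0], [-0.0, -0.003, -1.0]]
contact_force: [0.5, 0.1, -0.0]
gripper_width: 0.999
grip_force: 0.0
```

```bash
python3 -c "
from station import env;print(env.state()['joint_pos'])"
```

```text
[-0.72906021  0.18993981  0.10818508  1.27204376 -0.02210548  1.68291173
 -0.64409384]
```

>>> step_arm(
  targets=[
    [0,0,0.02,0,0,5.6],
    [0.013,-0.0265,0.03,0,0,0],
    [0,0,0.045,0,0,0],
    [0,0,0.045,0,0,0],
    [0,0,0.045,0,0,0],
    [0,0,0.045,0,0,0],
    [0,0,0.045,0,0,0],
    [0,0,0.045,0,0,0],
    [0,0,0.03,0,0,0],
    [0,0,0,0,0,0],
  ],
)

```text
time_s: 5.0
ee_pos: [363.4, 281.6, 180.1]
ee_rot: [[0.119, 0.993, -0.01], [0.993, -0.119, -0.004], [-0.005, -0.009, -1.0]]
contact_force: [-0.2, -0.6, 0.0]
gripper_width: 0.998
grip_force: 0.0
```

```bash
python3 - <<'E'
from h import *
p,d=snap("side",1)
cv2.imwrite("pics/s1.png",cv2.resize(p[100:300,120:360,::-1],(720,600),interpolation=2))
print(env.state()['joint_pos'])
E
```

```text
[-0.76158128  0.3985251   0.0784207   2.01046745 -0.04998015  0.73909507
 -0.77269859]
```

View pics/s1.png

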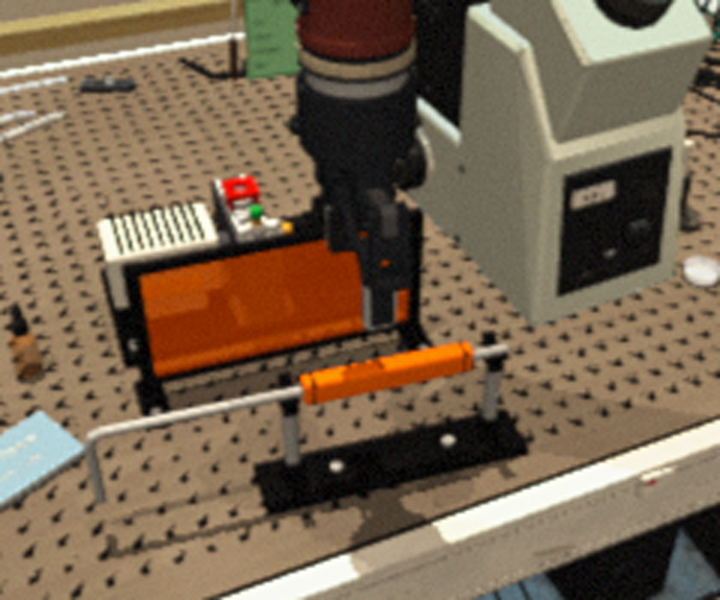

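Side view: fingers (380,260) stand above the handle (390,370); fork posts (290,420), (492,380) are clear; red eye (240,188). Going down.

>>> step_arm(
  targets=[
    [0.003,0.002,0,-0.5,0.3,0],
    [0,0,0.03,0,0,0],
    [0,0,0.03,0,0,0],
    [0,0,0.014,0,0,0],
    [0,0,0,0,0,0],
  ],
)

```text
time_s: 5.55
ee_pos: [368.6, 287.7, 109.7]
ee_rot: [[0.121, 0.993, 0.007], [0.993, -0.121, 0.007], [0.008, 0.006, -1.0]]
contact_force: [0.1, -1.0, 0.1]
gripper_width: 1.0
grip_force: 0.0
```

>>> step_arm(
  targets=[
    [0,0,0,0,0,0],
    [0,0,0,0,0,0],
    [0,0,0,0,0,0],
    [0,0,0,0,0,0],
    [0,0,0,0,0,0],
    [0,0,0,0,0,0],
    [0,0,0,0,0,0],
    [0,0,0,0,0,0],
  ],
  grip=0.0,
  newtons=20,
)

```text
time_s: 6.35
ee_pos: [368.6, 287.5, 109.9]
ee_rot: [[0.122, 0.992, 0.007], [0.992, -0.122, 0.007], [0.008, 0.006, -1.0]]
contact_force: [-0.1, -0.1, 5.0]
gripper_width: 0.171
grip_force: 21.8
```

>>> step_arm(
  targets=[
    [0,0,0,0,0,0],
    [0,0,0,0,0,0],
    [0,0,0,0,0,0],
  ],
  newtons=120,
)

```text
time_s: 6.65
ee_pos: [368.7, 287.5, 110.2]
ee_rot: [[0.122, 0.992, 0.008], [0.992, -0.122, 0.007], [0.008, 0.007, -1.0]]
contact_force: [0.2, -1.6, 8.8]
gripper_width: 0.108
grip_force: 118.3
```

>>> step_arm(
  targets=[
    [0,0,-0.01,0,0,0],
    [0,0,-0.02,0,0,0],
    [0,0,-0.04,0,0,0],
    [0,0,-0.04,0,0,0],
    [0,0,-0.035,0,0,0],
    [0,0,0,0,0,0],
    [0,0,0,0,0,0],
  ],
)

```text
time_s: 7.35
ee_pos: [366.3, 285.8, 254.1]
ee_rot: [[0.122, 0.993, 0.005], [0.993, -0.122, 0.006], [0.006, 0.004, -1.0]]
contact_force: [-0.2, -1.2, -3.0]
gripper_width: 0.11
grip_force: 118.3
```

```bash
python3 - <<'E'
from h import *
s=env.state();print(s['joint_pos'],s['torque'])
p,d=snap("side",2)
cv2.imwrite("pics/s2.png",cv2.resize(p[100:300,100:340,::-1],(720,600),interpolation=2))
E
```

```text
[-0.78014753  0.30188201  0.09377019  1.91226396 -0.03669706  0.92143636
 -0.79094601] [-0.09878852  0.08169259  0.00904146]
```

View pics/s2.png

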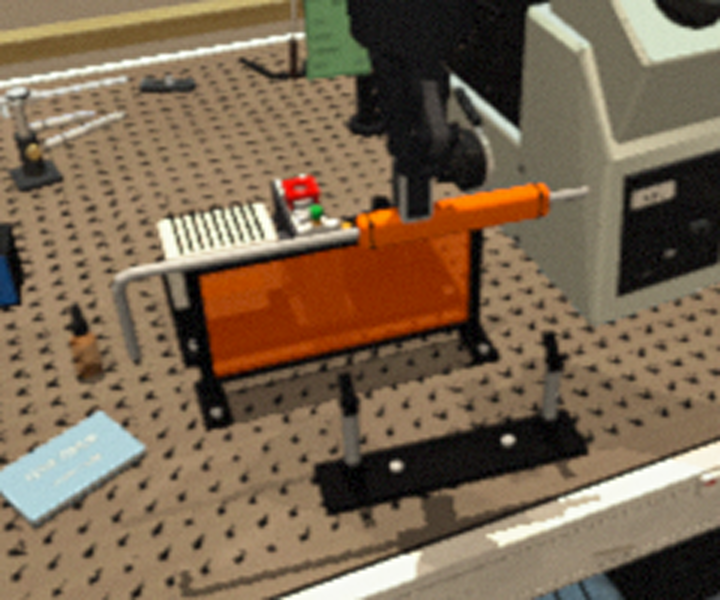

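>>> step_arm(
  targets=[
    [0,0,-0.005,0,0,7.9],
    [0,0,0,0,0,7.9],
    [0,0,0,0,0,7.9],
    [0,0,0,0,0,7.9],
    [0,0,0,0,0,7.9],
    [0,0,0,0,0,7.9],
    [0,0,0,0,0,7.9],
    [0,0,0,0,0,7.9],
    [0,0,0,0,0,7.9],
    [0,0,0,0,0,7.9],
    [0,0,0,0,0,7.9],
    [0.025,-0.006,0,0,0,0],
    [0.03,-0.006,0,0,0,0],
    [0.024,-0.006,0,0,0,0],
    [0,0,0,0,0,0],
    [0,0,0,0,0,0],
  ],
)

```text
time_s: 9.0
ee_pos: [445.8, 298.0, 257.4]
ee_rot: [[0.998, -0.069, 0.001], [-0.069, -0.998, 0.003], [0.001, -0.003, -1.0]]
contact_force: [-0.2, 0.6, -3.5]
gripper_width: 0.108
grip_force: 118.3
```

```bash
python3 - <<'E'
from h import *
s=env.state();print(s['joint_pos'],s['torque'],s['ee_pos'])
a,d=snap("side",3); b,d=snap("top",3)
A=a[110:210,150:260,::-1]; B=b[130:230,170:280,::-1]
cv2.imwrite("pics/s3.png",np.hstack([cv2.resize(A,(400,364),interpolation=2),cv2.resize(B,(400,364),interpolation=2)]))
E
```

```text
[-0.92172595  0.43587486  0.43336922  1.73012938 -0.21191727  1.01926048
 -2.05280273] [-0.00480563  0.1001455  -0.02543673] [445.83751469 298.01820816 257.4206004 ]
```

View pics/s3.png

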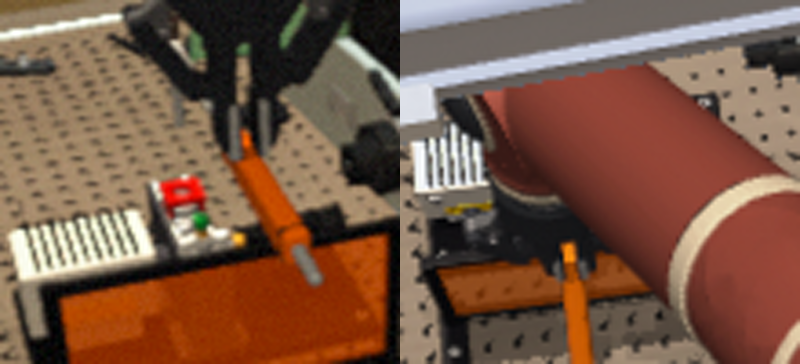

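Side: eye at (183,192) crop, bent end seen at (178,108) hanging beside the gripper; top view is blocked by the arm. Zoom on the bent end.

```bash
python3 - <<'E'
from h import *
np.set_printoptions(suppress=True,precision=1)
p,d=load("side",3)
m=camera_model("side")
for P in([637.4,284.6,177.4],[637.4,284.6,240],[637.4,284.6,116]):
    c=np.array(m["R"])@P+m["t"]; print(P,c[:2]/c[2]*m["fx"]+[m["cx"],m["cy"]])
A=p[120:180,180:240,::-1]
cv2.imwrite("pics/s4.png",cv2.resize(A,(600,600),interpolation=2))
E
```

```text
[637.4, 284.6, 177.4] [199.1 143.4]
[637.4, 284.6, 240] [197.4 122. ]
[637.4, 284.6, 116] [200.7 162.8]
```

View pics/s4.png

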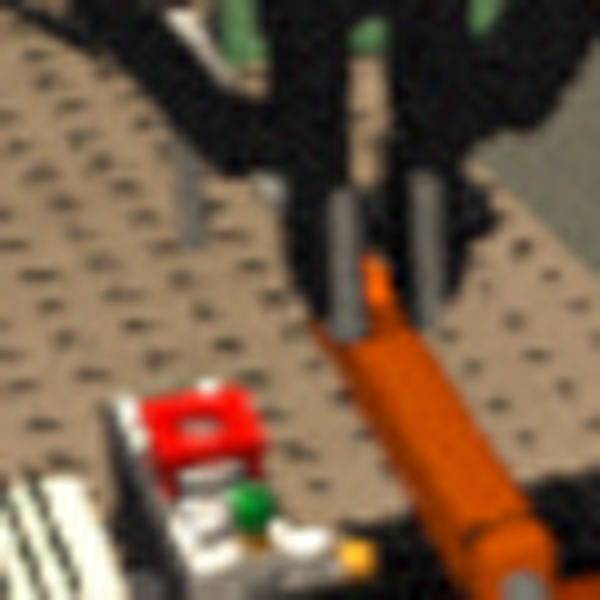

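Crop: bent end's lower end at (195,247), eye hole at (203,425), i.e. tip ≈ above the hole within a few mm. Lowering to ~6 mm over the eye for a closer look.

>>> step_arm(
  targets=[
    [0,0,0.015,0,0,0],
    [0,0,0.02,0,0,0],
    [0,0,0.012,0,0,0],
    [0,0,0.005,0,0,0],
    [0,0,0,0,0,0],
    [0,0,0,0,0,0],
  ],
)

```text
time_s: 9.7
ee_pos: [447.8, 299.4, 208.6]
ee_rot: [[0.998, -0.068, 0.007], [-0.068, -0.998, 0.007], [0.007, -0.008, -1.0]]
contact_force: [0.3, -0.3, -2.1]
gripper_width: 0.107
grip_force: 118.3
```

```bash
python3 - <<'E'
from h import *
np.set_printoptions(suppress=True,precision=1)
ps=[snap("side",10+i)[0].astype(float) for i in range(4)]
p=np.mean(ps,0).astype(np.uint8)
s=env.state();print(s['ee_pos'],s['contact_force'],s['torque'])
A=p[130:180,180:230,::-1]
cv2.imwrite("pics/s5.png",cv2.resize(A,(600,600),interpolation=2))
E
```

```text
[447.9 299.4 208.6] [-1.1 -0.5 -2.3] [0.  0.1 0.1]
```

View pics/s5.png

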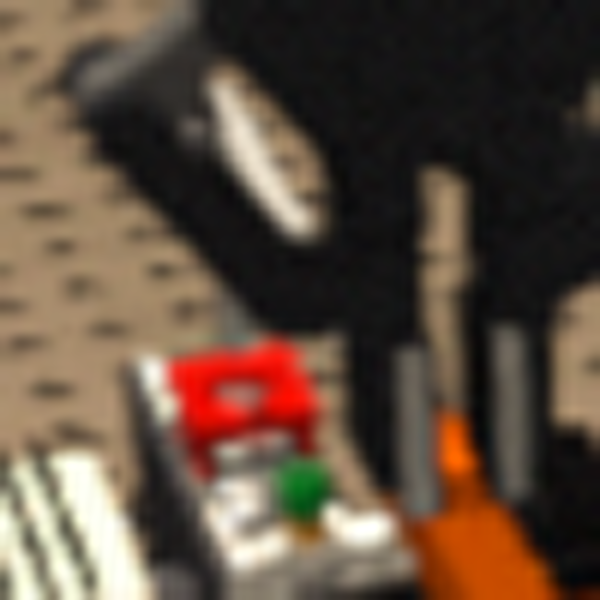

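Crop: tip end at (235,340), hole centre (243,393); with the tip ~13 mm above, that is within ~2 mm (slightly far). Shift back 1.5 mm, level, descend with force watch.

>>> step_arm(
  targets=[
    [-0.0015,0,0,-0.4,-0.4,0],
    [0,0,0.003,0,0,0],
    [0,0,0.003,0,0,0],
    [0,0,0.003,0,0,0],
    [0,0,0.002,0,0,0],
    [0,0,0.0,0,0,0],
    [0,0,0.0,0,0,0],
  ],
)

```text
time_s: 10.6
ee_pos: [446.3, 299.1, 196.9]
ee_rot: [[0.998, -0.069, -0.001], [-0.069, -0.998, -0.0], [-0.001, 0.0, -1.0]]
contact_force: [0.2, 0.4, -2.7]
gripper_width: 0.104
grip_force: 118.3
```

>>> step_arm(
  targets=[
    [0,0,0.001,0,0,0],
    [0,0,0.001,0,0,0],
    [0,0,0.001,0,0,0],
    [0,0,0.001,0,0,0],
    [0,0,0,0,0,0],
  ],
)

```text
time_s: 11.1
ee_pos: [445.9, 299.3, 192.8]
ee_rot: [[0.998, -0.068, -0.001], [-0.068, -0.998, -0.0], [-0.001, 0.0, -1.0]]
contact_force: [0.3, -0.6, -2.0]
gripper_width: 0.108
grip_force: 118.4
```

>>> step_arm(
  targets=[
    [0,0,0.001,0,0,0],
    [0,0,0.001,0,0,0],
    [0,0,0.001,0,0,0],
    [0,0,0.001,0,0,0],
    [0,0,0,0,0,0],
  ],
)

```text
time_s: 11.6
ee_pos: [446.0, 299.2, 188.8]
ee_rot: [[0.998, -0.068, -0.001], [-0.068, -0.998, -0.0], [-0.001, 0.0, -1.0]]
contact_force: [-0.6, 0.6, -2.1]
gripper_width: 0.114
grip_force: 118.4
```

>>> step_arm(
  targets=[
    [0,0,0.001,0,0,0],
    [0,0,0.001,0,0,0],
    [0,0,0.001,0,0,0],
    [0,0,0,0,0,0],
  ],
)

```text
time_s: 12.0
ee_pos: [445.9, 299.3, 185.8]
ee_rot: [[0.998, -0.068, -0.001], [-0.068, -0.998, -0.0], [-0.001, 0.0, -1.0]]
contact_force: [0.2, 0.4, -1.7]
gripper_width: 0.109
grip_force: 118.4
```

```bash
python3 - <<'E'
from h import *
ps=[snap("side",20+i)[0].astype(float) for i in range(3)]
p=np.mean(ps,0).astype(np.uint8)
cv2.imwrite("pics/s6.png",cv2.resize(p[130:180,180:230,::-1],(600,600),interpolation=2))
E
```

```text
(no output)
```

View pics/s6.png

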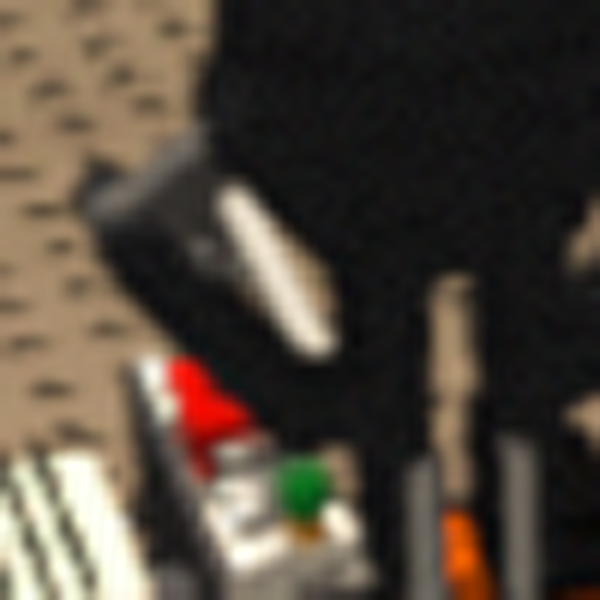

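The hook end hides the eye, with no vertical contact force at tip ~106 mm, so it is in the hole. Pulling gently.

>>> step_arm(
  targets=[
    [-0.0015,0,0,0,0,0],
    [-0.0015,0,0,0,0,0],
    [-0.0015,0,0,0,0,0],
    [-0.0015,0,0,0,0,0],
    [-0.0015,0,0,0,0,0],
  ],
)

```text
time_s: 12.65
ee_pos: [441.5, 299.5, 186.6]
ee_rot: [[0.998, -0.07, 0.005], [-0.07, -0.998, 0.001], [0.005, -0.001, -1.0]]
contact_force: [6.4, -0.0, -4.7]
gripper_width: 0.11
grip_force: 118.0
```

>>> step_arm(
  targets=[
    [-0.0015,0,0,0,0,0],
    [-0.0015,0,0,0,0,0],
    [-0.0015,0,0,0,0,0],
  ],
)

```text
time_s: 12.95
ee_pos: [436.5, 299.8, 186.5]
ee_rot: [[0.998, -0.07, 0.004], [-0.07, -0.998, 0.001], [0.004, -0.001, -1.0]]
contact_force: [4.9, 0.6, -4.2]
gripper_width: 0.109
grip_force: 118.1
```

>>> step_arm(
  targets=[
    [-0.0015,0,0,0,0,0],
    [-0.0015,0,0,0,0,0],
    [-0.0015,0,0,0,0,0],
    [-0.0015,0,0,0,0,0],
  ],
)

```text
time_s: 13.35
ee_pos: [430.4, 300.3, 186.5]
ee_rot: [[0.998, -0.07, 0.004], [-0.07, -0.998, 0.001], [0.004, -0.001, -1.0]]
contact_force: [5.0, -0.2, -4.7]
gripper_width: 0.104
grip_force: 118.2
```

>>> step_arm(
  targets=[
    [-0.001,0,0,0,0,0],
    [-0.001,0,0,0,0,0],
    [-0.001,0,0,0,0,0],
  ],
)

```text
time_s: 13.65
ee_pos: [426.0, 300.6, 186.2]
ee_rot: [[0.998, -0.069, 0.001], [-0.069, -0.998, 0.0], [0.001, -0.0, -1.0]]
contact_force: [3.3, -0.6, -4.0]
gripper_width: 0.113
grip_force: 118.3
```

>>> step_arm(
  targets=[
    [-0.001,0,0,0,0,0],
    [-0.001,0,0,0,0,0],
    [-0.001,0,0,0,0,0],
  ],
)

```text
time_s: 13.95
ee_pos: [422.0, 300.9, 186.0]
ee_rot: [[0.998, -0.068, -0.001], [-0.068, -0.998, 0.0], [-0.001, 0.0, -1.0]]
contact_force: [3.6, -0.4, -3.9]
gripper_width: 0.11
grip_force: 118.4
```

>>> step_arm(
  targets=[
    [-0.001,0,0,0,0,0],
    [-0.001,0,0,0,0,0],
  ],
)

```text
time_s: 14.15
ee_pos: [421.3, 301.0, 186.2]
ee_rot: [[0.998, -0.069, 0.002], [-0.069, -0.998, 0.001], [0.002, -0.001, -1.0]]
contact_force: [7.1, -1.2, -4.6]
gripper_width: 0.108
grip_force: 118.1
```

>>> step_arm(
  targets=[
    [-0.0005,0,0,0,0,0],
    [-0.0005,0,0,0,0,0],
    [0,0,0,0,0,0],
  ],
)

```text
time_s: 14.45
ee_pos: [421.4, 301.0, 186.4]
ee_rot: [[0.998, -0.069, 0.004], [-0.069, -0.998, 0.001], [0.004, -0.001, -1.0]]
contact_force: [7.5, -0.3, -4.7]
gripper_width: 0.105
grip_force: 118.0
```

```bash
python3 - <<'E'
from h import *
np.set_printoptions(suppress=True,precision=2)
p,d=snap("side",30)
for st,c,m in blobs(hue(p,45,80),4):
    if 190<c[0]<215 and 160<c[1]<180: print(c,st)
print([ (c,st) for st,c,m in blobs(hue(load("side",3)[0],45,80),4) if 190<c[0]<215 and 160<c[1]<180])
print([ (c,st) for st,c,m in blobs(hue(p,0,4),4) if 180<c[0]<225 and 150<c[1]<190])
print(env.state()["contact_force"],env.state()["ee_pos"])
E
```

```text
[(array([204.78, 170.33]), [204, 169, 3, 4, 9])]
[(array([198.56, 168.24]), [196, 164, 7, 10, 34])]
[ 7.15 -0.7  -4.56] [421.37 301.05 186.44]
```

>>> step_arm(
  targets=[
    [-0.0005,0,0,0,0,0],
    [-0.0005,0,0,0,0,0],
    [0,0,0,0,0,0],
  ],
)

```text
time_s: 14.8
ee_pos: [421.3, 301.0, 186.6]
ee_rot: [[0.998, -0.07, 0.006], [-0.07, -0.998, 0.001], [0.006, -0.001, -1.0]]
contact_force: [7.9, -1.4, -7.0]
gripper_width: 0.107
grip_force: 118.0
```

>>> step_arm(
  targets=[
    [-0.0005,0,0,0,0,0],
    [0,0,0,0,0,0],
    [0,0,0,0,0,0],
  ],
)

```text
time_s: 15.1
ee_pos: [421.3, 301.0, 186.7]
ee_rot: [[0.998, -0.07, 0.007], [-0.07, -0.998, 0.001], [0.007, -0.002, -1.0]]
contact_force: [9.6, -0.0, -6.8]
gripper_width: 0.106
grip_force: 118.0
```

>>> step_arm(
  targets=[
    [-0.0003,0,0,0,0,0],
    [0,0,0,0,0,0],
    [0,0,0,0,0,0],
    [0,0,0,0,0,0],
    [0,0,0,0,0,0],
    [0,0,0,0,0,0],
  ],
)

```text
time_s: 15.7
ee_pos: [421.3, 301.0, 186.7]
ee_rot: [[0.998, -0.07, 0.007], [-0.07, -0.998, 0.001], [0.007, -0.002, -1.0]]
contact_force: [10.9, -0.6, -5.8]
gripper_width: 0.107
grip_force: 118.0
```

>>> step_arm(
  targets=[
    [0,0,0,0,0,0],
    [0,0,0,0,0,0],
    [0,0,0,0,0,0],
    [0,0,0,0,0,0],
    [0,0,0,0,0,0],
  ],
)

```text
time_s: 16.2
ee_pos: [421.3, 301.0, 186.7]
ee_rot: [[0.998, -0.07, 0.007], [-0.07, -0.998, 0.001], [0.007, -0.002, -1.0]]
contact_force: [9.9, -0.6, -5.8]
gripper_width: 0.106
grip_force: 118.0
```

```bash
python3 - <<'E'
from h import *
f=[]
for i in range(8):
    p,d=snap("side",40+i); f.append(env.state()["contact_force"])
print(np.mean(f,0))
def g(k):
    p,d=load("side",k); m=hue(p,45,80,100,50); l=np.zeros_like(m); l[160:180,195:215]=m[160:180,195:215]; v,u=np.nonzero(l); return u.mean(),v.mean(),len(u)
print([g(k) for k in (20,21,22)],[g(40+i) for i in range(4)])
E
```

```text
[ 9.27997039 -0.82396501 -5.52472539]
[(np.float64(204.94117647058823), np.float64(170.1764705882353), 17), (np.float64(204.875), np.float64(170.1875), 16), (np.float64(204.875), np.float64(170.1875), 16)] [(np.float64(204.16666666666666), np.float64(172.0), 6), (np.float64(204.0), np.float64(172.0), 7), (np.float64(204.0), np.float64(172.0), 7), (np.float64(204.0), np.float64(172.0), 7)]
```

>>> step_arm(
  targets=[
    [-0.0003,0,0,0,0,0],
    [0,0,0,0,0,0],
    [0,0,0,0,0,0],
    [0,0,0,0,0,0],
    [0,0,0,0,0,0],
    [0,0,0,0,0,0],
    [0,0,0,0,0,0],
    [0,0,0,0,0,0],
  ],
)

```text
time_s: 17.4
ee_pos: [421.3, 301.0, 186.8]
ee_rot: [[0.998, -0.07, 0.008], [-0.07, -0.998, 0.001], [0.008, -0.002, -1.0]]
contact_force: [9.1, -0.9, -6.0]
gripper_width: 0.11
grip_force: 118.0
```

>>> step_arm(
  targets=[
    [0.001,0,0,0,0,0],
    [0.001,0,0,0,0,0],
    [0.001,0,0,0,0,0],
    [0.001,0,0,0,0,0],
    [0,0,0,0,0,0],
  ],
)

```text
time_s: 17.9
ee_pos: [421.4, 300.9, 186.0]
ee_rot: [[0.998, -0.069, -0.0], [-0.069, -0.998, 0.0], [-0.0, -0.0, -1.0]]
contact_force: [4.5, 0.1, -4.1]
gripper_width: 0.106
grip_force: 118.6
```

>>> step_arm(
  targets=[
    [-0.001,0,0,0,0,0],
    [-0.001,0,0,0,0,0],
    [-0.001,0,0,0,0,0],
    [-0.001,0,0,0,0,0],
    [-0.0005,0,0,0,0,0],
    [0,0,0,0,0,0],
  ],
)

```text
time_s: 18.5
ee_pos: [421.3, 301.1, 186.9]
ee_rot: [[0.997, -0.07, 0.009], [-0.07, -0.998, 0.002], [0.009, -0.002, -1.0]]
contact_force: [11.4, -0.7, -6.8]
gripper_width: 0.11
grip_force: 118.0
```

```bash
python3 - <<'E'
from h import *
f=[]
for i in range(6):
    snap("side",40+i); f.append(env.state()["contact_force"])
print(np.round(f,1))
E
```

```text
[[10.3 -1.3 -6.7]
 [11.  -0.9 -6.6]
 [11.2 -0.3 -6.8]
 [12.6 -0.5 -6.8]
 [11.4 -0.4 -7.3]
 [11.3  0.2 -6.8]]
```

>>> step_arm(
  targets=[
    [0,0,0,0,0,0],
    [0,0,0,0,0,0],
    [0,0,0,0,0,0],
    [0,0,0,0,0,0],
    [0,0,0,0,0,0],
    [0.0015,0,0,0,0,0],
    [0.0015,0,0,0,0,0],
    [0.0015,0,0,0,0,0],
    [0.001,0,0,0,0,0],
    [0.001,0,0,0,0,0],
    [0,0,0,0,0,0],
  ],
)

```text
time_s: 19.9
ee_pos: [421.6, 301.0, 185.7]
ee_rot: [[0.998, -0.068, -0.004], [-0.068, -0.998, -0.0], [-0.004, 0.001, -1.0]]
contact_force: [1.1, 0.8, -2.0]
gripper_width: 0.108
grip_force: 119.1
```

>>> step_arm(
  targets=[
    [0.001,0,0,0,0,0],
    [0.001,0,0,0,0,0],
    [0,0,0,0,0,0],
  ],
)

```text
time_s: 20.2
ee_pos: [424.2, 300.8, 185.8]
ee_rot: [[0.998, -0.068, -0.003], [-0.068, -0.998, -0.0], [-0.003, 0.0, -1.0]]
contact_force: [0.1, 0.0, -1.4]
gripper_width: 0.104
grip_force: 119.2
```

>>> step_arm(
  targets=[
    [0,0,-0.003,0,0,0],
    [0,0,-0.003,0,0,0],
    [0,0,-0.003,0,0,0],
    [0,0,-0.003,0,0,0],
  ],
)

```text
time_s: 20.6
ee_pos: [424.9, 300.8, 198.3]
ee_rot: [[0.998, -0.068, -0.001], [-0.068, -0.998, 0.0], [-0.001, -0.0, -1.0]]
contact_force: [-0.8, 0.0, -2.0]
gripper_width: 0.111
grip_force: 119.1
```

>>> step_arm(
  targets=[
    [0,0,-0.005,0,0,0],
    [0,0,-0.015,0,0,0],
    [0,0,-0.03,0,0,0],
    [0,0,-0.02,0,0,0],
    [0,0,0,0,0,0],
    [0,0,0,0,0,0],
  ],
)

```text
time_s: 21.2
ee_pos: [424.7, 300.6, 267.7]
ee_rot: [[0.998, -0.068, -0.002], [-0.068, -0.998, 0.0], [-0.002, -0.0, -1.0]]
contact_force: [-0.3, -0.5, -2.2]
gripper_width: 0.112
grip_force: 119.1
```

```bash
python3 - <<'E'
from h import *
np.set_printoptions(suppress=True,precision=1)
p,d=snap("side",50)
for nm,lo,hi,z in(("red",0,4,116),("green",45,80,128)):
    for st,c,m in blobs(hue(p,lo,hi),4):
        if 180<c[0]<225 and 140<c[1]<190: print(nm,st,c,plane("side",c,z),np.median(cloud("side",d,m),0))
cv2.imwrite("pics/s7.png",cv2.resize(p[110:210,160:280,::-1],(720,600),interpolation=2))
E
```

```text
red [196, 163, 13, 11, 75] [201.4 166.7] [[617.4 289.  116. ]] [616.5 289.7 117.6]
green [203, 170, 4, 4, 10] [204.7 171. ] [[575.9 292.7 128. ]] [578.3 291.9 127.5]
```

View pics/s7.png

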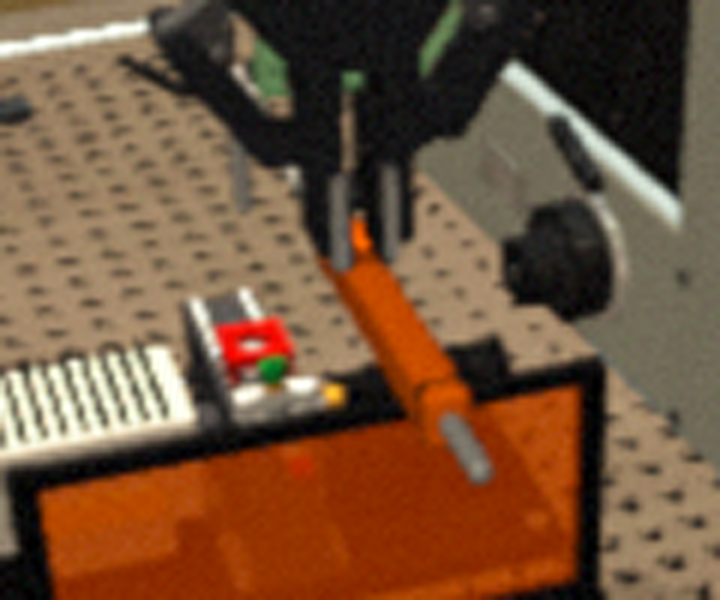

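Picture: eye now close by the green knob, gate 21 mm on, knob ~1 px lower; hook free (tip at (243,210), stub end (482,468)). Check hook's pitch in the grip.

```bash
python3 - <<'E'
from h import *
np.set_printoptions(suppress=True,precision=1)
m=camera_model("side");s=env.state();R=np.array(s["ee_rot"]);T=np.array(s["ee_pos"])
for th in(-4,-2,0,2,4):
    c,q=np.cos(np.radians(th)),np.sin(np.radians(th)); o=[]
    for a,b in((192,-70),(-130,0),(-130,-4)):   # hook along, up; about grasp point (0,-10)
        x,z=c*a-q*b,q*a+c*b
        P=T+R@[x,0,10-z]; v=np.array(m["R"])@P+m["t"]; v=v[:2]/v[2]*m["fx"]+[m["cx"],m["cy"]]
        o.append((v-[160,110]+.5)*6)
    print(th,np.array(o).ravel())
E
```

```text
-4 [251.2 241.2 487.5 470.  487.9 481.2]
-2 [248.5 225.1 487.9 482.6 488.1 493.5]
0 [246.  209.  488.  494.8 488.1 505.4]
2 [243.6 192.9 488.  506.7 487.9 516.9]
4 [241.3 176.9 487.8 518.1 487.6 527.9]
```

```bash
python3 - <<'E'
from h import *
np.set_printoptions(suppress=True,precision=1)
m=camera_model("side");R0=np.array(m["R"])
def pj(P): v=R0@P+m["t"]; return v[:2]/v[2]*m["fx"]+[m["cx"],m["cy"]]
T3=np.array([445.8,298,257.4]);T7=np.array([424.7,300.6,267.7]);u=np.array([.9976,-.068,0])
d=pj(T7-130*u-[0,0,10])-pj(T3-130*u-[0,0,10]); print("shift expected stub",d)
dt=pj(T7+192*u-[0,0,80])-pj(T3+192*u-[0,0,80]); print("tip",dt)
a=load("side",3)[0]; b=load("side",50)[0]
g=lambda p:cv2.cvtColor(p,cv2.COLOR_RGB2GRAY)
def match(c,r,e):
    x,y=c; t=g(b)[y-r:y+r+1,x-r:x+r+1]; ex=[int(round(x-e[0])),int(round(y-e[1]))]
    S=8; w=g(a)[ex[1]-r-S:ex[1]+r+S+1,ex[0]-r-S:ex[0]+r+S+1]
    q=cv2.matchTemplate(w,t,cv2.TM_CCOEFF_NORMED);_,v,_,l=cv2.minMaxLoc(q)
    print("measured shift",x-(ex[0]+l[0]-S),y-(ex[1]+l[1]-S),v)
match((239,187),5,d); match((233,177),5,d); match((200,142),4,dt)
E
```

```text
shift expected stub [3.1 2.1]
tip [1.2 0.3]
measured shift 3 2 0.9660982489585876
measured shift 3 1 0.9404464364051819
measured shift 1 0 0.8087631464004517
```

>>> step_arm(
  targets=[
    [-0.02,0.006,0,0,0,0],
    [-0.025,0.007,0,0,0,0],
    [-0.012,0.006,0,0,0,0],
    [0,0,0,0,0,-7.9],
    [0,0,0,0,0,-7.9],
    [0,0,0,0,0,-7.9],
    [0,0,0,0,0,-7.9],
    [0,0,0,0,0,-7.9],
    [0,0,0,0,0,-7.9],
    [0,0,0,0,0,-7.9],
    [0,0,0,0,0,-7.9],
    [0,0,0,0,0,-7.9],
    [0,0,0,0,0,-7.9],
    [0,0,0,0,0,-7.9],
    [0,0,0,0,0,0],
    [0,0,0,0,0,0],
  ],
)

```text
time_s: 22.85
ee_pos: [366.4, 285.2, 267.0]
ee_rot: [[0.125, 0.992, -0.003], [0.992, -0.125, -0.001], [-0.002, -0.003, -1.0]]
contact_force: [0.2, -0.3, -3.6]
gripper_width: 0.11
grip_force: 119.1
```

>>> step_arm(
  targets=[
    [0.0026,0.002,0.02,-0.5,0.5,-0.2],
    [0,0,0.04,0,0,0],
    [0,0,0.04,0,0,0],
    [0,0,0.03,0,0,0],
    [0,0,0.007,0,0,0],
    [0,0,0,0,0,0],
    [0,0,0,0,0,0],
  ],
)

```text
time_s: 23.55
ee_pos: [371.1, 289.7, 132.2]
ee_rot: [[0.12, 0.993, 0.011], [0.993, -0.12, 0.009], [0.011, 0.009, -1.0]]
contact_force: [-0.1, 0.1, -1.5]
gripper_width: 0.108
grip_force: 119.1
```

>>> step_arm(
  targets=[
    [-0.0025,-0.0022,0.004,0.2,-0.2,0],
    [0,0,0.005,0,0,0],
    [0,0,0.004,0,0,0],
    [0,0,0,0,0,0],
    [0,0,0,0,0,0],
  ],
)

```text
time_s: 24.05
ee_pos: [367.7, 286.8, 118.0]
ee_rot: [[0.119, 0.993, 0.004], [0.993, -0.119, 0.005], [0.005, 0.004, -1.0]]
contact_force: [1.0, 0.6, -2.5]
gripper_width: 0.108
grip_force: 119.1
```

>>> step_arm(
  targets=[
    [0.0006,0.0007,0.002,0,0,-0.1],
    [0,0,0.002,0,0,0],
    [0,0,0.002,0,0,0],
    [0,0,0.001,0,0,0],
    [0,0,0,0,0,0],
    [0,0,0,0,0,0],
  ],
)

```text
time_s: 24.65
ee_pos: [368.7, 287.3, 111.1]
ee_rot: [[0.117, 0.993, 0.005], [0.993, -0.117, 0.005], [0.005, 0.004, -1.0]]
contact_force: [-0.3, -0.3, -2.6]
gripper_width: 0.106
grip_force: 119.3
```

>>> step_arm(
  targets=[
    [0,0,0.001,0,0,0],
    [0,0,0,0,0,0],
    [0,0,0,0,0,0],
  ],
)

```text
time_s: 24.95
ee_pos: [368.7, 287.3, 110.4]
ee_rot: [[0.117, 0.993, 0.005], [0.993, -0.117, 0.005], [0.005, 0.004, -1.0]]
contact_force: [0.5, -0.7, 2.5]
gripper_width: 0.107
grip_force: 120.4
```

>>> step_arm(
  targets=[
    [0,0,0,0,0,0],
    [0,0,0,0,0,0],
  ],
  newtons=20,
)

```text
time_s: 25.15
ee_pos: [368.7, 287.3, 110.3]
ee_rot: [[0.117, 0.993, 0.005], [0.993, -0.117, 0.005], [0.005, 0.004, -1.0]]
contact_force: [-0.7, -0.8, 5.0]
gripper_width: 0.106
grip_force: 120.9
```

>>> step_arm(
  targets=[
    [0,0,0,0,0,0],
    [0,0,0,0,0,0],
    [0,0,0,0,0,0],
    [0,0,0,0,0,0],
    [0,0,0,0,0,0],
    [0,0,0,0,0,0],
    [0,0,0,0,0,0],
    [0,0,0,0,0,0],
  ],
  grip=1.0,
)

```text
time_s: 25.95
ee_pos: [368.5, 287.3, 110.0]
ee_rot: [[0.117, 0.993, 0.005], [0.993, -0.117, 0.005], [0.005, 0.004, -1.0]]
contact_force: [0.6, -0.6, -0.1]
gripper_width: 1.002
grip_force: 0.0
```

>>> step_arm(
  targets=[
    [0,0,-0.01,0,0,0],
    [0,0,-0.02,0,0,0],
    [0,0,-0.03,0,0,0],
    [0,0,-0.04,0,0,0],
    [0,0,-0.04,0,0,0],
    [0,0,-0.04,0,0,0],
    [0,0,0,0,0,0],
    [0,0,0,0,0,0],
  ],
)

```text
time_s: 26.75
ee_pos: [367.7, 286.5, 291.2]
ee_rot: [[0.117, 0.993, 0.006], [0.993, -0.117, 0.006], [0.007, 0.006, -1.0]]
contact_force: [-0.7, -0.0, -0.5]
gripper_width: 1.001
grip_force: 0.0
```

```bash
python3 - <<'E'
from h import *
np.set_printoptions(suppress=True,precision=1)
p,d=snap("side",60); o=load("side",1)[0]; p0=load("side",0)[0]
for st,c,m in blobs(hue(p,5,24),200): print("now",st,c)
for st,c,m in blobs(hue(p0,5,24),200): print("start",st,c)
# changes over the hook+rest and rest of table (below the arm)
df=np.abs(p.astype(int)-p0).max(2)
for st,c,m in blobs(cv2.medianBlur((df>50).astype(np.uint8),3)>0,6): print("chg",st,c)
for n,lo,hi in(("red",0,4),("green",45,80)):
    for st,c,m in blobs(hue(p,lo,hi),4):
        if 180<c[0]<225 and 140<c[1]<190: print(n,c)
E
```

```text
now [166, 174, 91, 51, 2932] [211.7 199. ]
now [220, 214, 58, 21, 637] [248.4 223.7]
now [394, 297, 55, 87, 1578] [416.6 342.5]
now [448, 357, 58, 27, 584] [477.7 373.1]
start [166, 174, 91, 51, 2925] [211.7 199.1]
start [460, 185, 52, 82, 1713] [491.6 230.6]
start [220, 214, 58, 21, 642] [248.4 223.7]
start [394, 297, 112, 87, 2166] [435.5 351.6]
chg [212, 0, 46, 61, 1006] [227.1  33. ]
chg [488, 0, 24, 77, 1530] [501.4  39.4]
chg [231, 2, 10, 6, 29] [236.4   4.4]
chg [219, 55, 3, 3, 6] [219.8  56.2]
chg [215, 59, 12, 6, 42] [220.9  61.6]
chg [228, 61, 31, 14, 239] [245.4  66.1]
chg [214, 66, 10, 6, 39] [217.7  68.3]
chg [454, 81, 58, 217, 5699] [491.4 182.3]
chg [221, 94, 34, 68, 1282] [237.2 121.7]
chg [247, 111, 2, 3, 6] [247.5 112. ]
chg [248, 157, 3, 3, 6] [249.  157.8]
chg [194, 159, 15, 16, 156] [200.3 165.6]
chg [235, 220, 10, 6, 42] [239.2 222.4]
chg [451, 247, 8, 24, 99] [454.9 258.7]
chg [240, 267, 24, 24, 307] [249.3 278.7]
chg [497, 324, 15, 60, 411] [507.  348.3]
chg [432, 335, 9, 9, 26] [436.  339.1]
chg [357, 341, 73, 43, 1072] [390.8 367.8]
chg [426, 360, 18, 24, 136] [433.3 372.4]
red [201.4 166.6]
green [205.  170.8]
```

```bash
python3 -c "
from station import job;print(job.hand_in())"
```

```text
the job is handed in; nothing more can be done
None
```

The job is handed in: the gate moved 21 mm to its stop, with the green knob sitting about 3 mm lower. The final pull was about 11 N for around a second. The hook is back in its forks at its starting position, and the hand is clear at about 27 s.

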